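# Set up the tile cutter for a long tile

## Task

Set up the tile cutter for the long tile: swing its folding support leg out with a push until it comes up firmly against its stop, without forcing it. Then lay the tile down softly, glazed side up, across the bed and the leg, under the rails, and slide it gently home: one long edge flush and square against the fence, its end against the length stop. Leave it lying there and do not disturb the other things on the bench.

Things in the scene. Friction and masses are not known exactly. Their poses are not given: they have to be found in the camera images.
- cutter: Grey manual tile cutter, fixed. Origin on the bench below the point where the cutting line meets the fence face. x along the rails away from the fence, y towards the side with the leg. Bed top 30 mm above the bench, x 0 to 330, y -72 to 72 mm. Leg-stop ear: x -28 to -18, y 69 to 149 mm, 25 mm tall. Carriage and handle parked at x 250 to 460 mm, up to 190 mm tall.
- fence: Aluminium fence bar with ruler ticks across the bed's near end, part of the cutter, same origin and axes. Its tile face is the plane x = 0, y -70 to 64 mm, from the bed (30 mm) up to 43 mm above the bench.
- length_stop: Dark steel stop block with a black thumb knob, clamped on the fence, fixed; its place on the ruler varies. Origin at bench level, on the fence face, in the plane of its tile-touching face, which looks along +y of the cutter; axes as the cutter's. Takes y -16 to 0, x -18 to 24 mm, 57 mm tall (knob 68); it meets the tile's end at x 2 to 24 mm.
- leg: Folding support leg: aluminium bar 32 mm wide, 14 thick, top 30 mm above the bench as the bed, footed post under its end. Vertical hinge at cutter x 32, y 88 mm; origin on it at bench level. Own x along the bar to its end at 175 mm. Folded, x is along cutter +x; it opens counter-clockwise from above to 84-96 degrees. Starts part-way out. Stays where left; 0.22 Nm friction, then hard at the stop.
- leg_face (a point): Point on the side of the leg's bar that meets the stop's bolt, 47 mm from the hinge along the bar, 16 mm to the side (+y of the leg), 20 mm above the bench; axes as the leg's. With the leg fully out it touches the bolt's dome.
- tile: White glazed plank tile, loose, 300 x 60 x 9 mm, 0.3 to 0.45 kg, on the bench at the left. Origin at the centre of its underside; x along the length, y across, z up (glaze). Either end may go to the length stop. Seated, its centre is 30 mm from the fence face and 150 mm from the stop's face, 95 to 122 mm from the cutting line, beyond the bed's edge: it needs the leg under it.
- spacer_tub: Grey open cup, 76 mm across, 65 mm tall, loose bystander. Origin at the centre of its underside.
- mallet: Mallet with black head (56 mm across, 85 mm wide) and wooden handle, about 275 mm long, lying on the bench, loose bystander. Origin under its handle, head at +x of its own frame.
- rails (a point): Point midway between the cutter's two rails, above the cutter's origin, at the height of their axes (86 mm above the bench); axes as the cutter's. The rails: steel, 12 mm diameter, along x at y -18 and 18 mm, x -65 to 335 mm; clear height over the bed 50 mm. End pillars 62 mm wide in y and 100 mm tall at x -66 to -40 and 310 to 336 mm.
- stop: Stop of the leg: a dark steel ear standing out from the cutter's side, with a domed bolt (12 mm dome) through it towards +x. Fixed; the bolt cannot be pushed in. Origin on the bolt's axis, 20 mm above the bench, at cutter x 0, y 135 mm; axes as the cutter's. How far the bolt is screwed out varies and is not told: its dome ends at x 11 to 21 mm, so the leg meets it 84 to 96 degrees from folded.

How it is judged:
On the way, in this order (a step that is already met when the one before it is completed fails the run):
1. the folding leg is pushed out until it bears on the bolt of its stop (over 5 N there) (contact force between leg and stop above 5 N), for 0.1 s.
2. the tile lies on the bed and the leg, flush with the fence and against the length stop (x of tile in the frame of cutter between 0.027 and 0.0325 m and y of tile in the frame of length_stop between 0.147 and 0.1525 m and angle between the x axis of tile and the y axis of cutter, either way round below 0.02 rad and height (world z) of tile below 0.033 m), for 0.1 s.
At the end, for the whole second after the job is handed in: The leg is at its stop (gap to the bolt under 1.5 mm); the tile lies at rest, flat, glazed side up on bed and leg (height within 2 mm, tilt under 0.02 rad), its middle within 2.5 mm of touching the fence and square within 0.02 rad, its end within 2.5 mm of the length stop (distance between leg_face and bolt_c0 below 0.0078 m and x of tile in the frame of cutter between 0.027 and 0.0325 m and y of tile in the frame of length_stop between 0.147 and 0.1525 m and angle between the x axis of tile and the y axis of cutter, either way round below 0.02 rad and z of tile in the frame of cutter between 0.028 and 0.032 m and angle between tile's own z axis and vertical below 0.02 rad and linear speed of tile below 0.01 m/s).
It fails at once if the leg is forced: pushed by the robot with more than 25 N (contact force between leg and the fingers above 25 N or contact force between leg and the arm above 25 N).
It fails at once if the tile is pressed or knocked against the fence with more than 25 N (contact force between tile and fence above 25 N).
It fails at once if the tile is pressed or knocked against the length stop with more than 25 N (contact force between tile and length_stop above 25 N).
It fails at once if the tile is dropped or slammed on the cutter (over 60 N) (contact force between tile and cutter above 60 N).
It fails at once if a bystander is moved by more than 20 mm (distance of any of spacer_tub, mallet from where it was at the start of the episode above 0.02 m).
It also fails if it takes over 72 s, if anything falls off the work surface, if the arm or the gripper's body presses on something with over 40 N, if the wrist force passes 120 N, or if a joint passes its speed limit or range.

## Robot

A 6-joint arm with a two-finger parallel gripper is mounted at the origin on the work surface. World frame = base frame: x ahead of the robot, y to its left, z up, the work surface at z = 0. Lengths are in m, angles in rad, forces in N, time in s.
With the tool pointing down it reaches from about 0.375 to 0.9 m from the base axis. Payload 3.1 kg.
Tool frame: the origin (TCP) lies between the finger pads; the fingertips stand 11 mm ahead of it and the grasp point (between the pads) lies 8 mm behind it; z points along the fingers, y is the direction in which the jaws open and shut (so a half turn about z gives the same grasp; the last joint's range is limited). The gripper opens to 85 mm and grips with 20 to 120 N. Pads are 22 mm wide; open, the fingers measure 114 mm over their backs; the gripper's body (76 mm by 85 mm) begins 54 mm behind the grasp point. The pads swing forward as they close: fully open they stand 13 mm farther back than shut.
Start: joints at [0.944, 0.527, 1.433, -0, 1.181, -0.178], TCP at [0.271, 0.563, 0.242] pointing down, gripper open.
Joint ranges: [-3.08, 3.08], [-0.75, 2.2], [0.22, 2.44], [-1.43, 4.57], [0, 2.65], [-2.85, 2.85]. Speed limits (rad/s): [2.79, 2.79, 3.14, 3.14, 3.14, 3.14].

## Interface

Orientations are given as a unit quaternion [x, y, z, w].
In Python, from station import manip gives the robot as it stands. The module is installed in compiled form; this text tells all that it offers.
- The arm moves only by the tool arm_command, never from a script. Its argument "rows" is a list of rows, each a list of 3 entries, a list of its own where there are three numbers: the shift along the world's x, y, z in mm, then the turn about the world's z in rad, then the closure, from -1 (fully open) to 1 (shut), so that 0 is half open. A call has 1 to 12 rows; each row shifts and turns the commanded pose from where the row before left it; what a row does not reach is not made up. A row lasts 1/8 s, in which the tool goes at most 62.5 mm and 10.7 degrees, less where a joint would pass 70% of its speed; a pose out of reach is approached as far as the arm can. A call with a gripper value outside its range is refused whole. The fingers move at their own pace and stop on an object; "squeeze" is the grip in N (left out, the last holds). Time passes only in rows, so rows that do not move let the fingers close. It gives the time, the measured TCP pose, the force and the opening at its end, in the units of the state.
- manip.sense(): the state, without advancing time (a new reading comes with each control period).
- manip.snapshot(name): name is "scene" or "top" or "wrist"; returns the picture (420x560x3 uint8, blue, green, red); there is no depth.
- manip.get_calibration(name): a dict with "fovy" (degrees; the focal length in pixels is half the picture's height over the tangent of half this angle, whatever the lens; pixels are square), "cx", "cy" (the principal point, pixels), "R" (3x3) and "t" (3): a world point X has camera coordinates R X + t. Camera axes: x right, y down, z forward; pixel columns grow to the right and rows downward; lengths in m; the calibration is good to about 2 mm. A picture is of the moment at which its call begins: read the wrist's pose just before it. get_calibration takes no time and is no camera call; for the wrist camera it gives the pose at the moment of the call.
- manip.sign_off(): hands the job in, once; it reports no verdict.
The state is a dict: "t": time; "q": joint angles; "qd": joint speeds; "tau": joint torques, N m; "tcp_pos": TCP position; "tool_rot": TCP orientation; "force": force on the tool from outside, world axes, zero at the start; "ft_torque": the same for the moment, N m; "finger_gap": opening from 0.0 (shut) to 1.0 (fully open).
Only numpy, scipy, OpenCV 4.12 (cv2) and the standard library are available. Lean on these libraries where they do the work, as an engineer would, in place of code of your own. Each camera call takes 0.05 s, during which the arm holds its last target.

## Working session

There is one attempt and no reset: what is moved stays moved. The work goes in short steps, Python scripts to look and compute and a tool call to move; the robot and the scene stay as the last step left them, time stands still between calls to the robot, and variables do not carry over. Pictures are saved under pics/ and viewed, and the job is handed in when it is done.

Besides the shell and the picture viewer there is one more tool, called after ">>>" as name(argument=value, ...) on one line, values as JSON. arm_command: Moves the arm, as the interface text tells. Its arguments: {"type":"object","properties":{"rows":{"type":"array","items":{"type":"array"}},"squeeze":{"type":"number"}},"required":["rows"]}

```bash
mkdir -p pics; ls; python3 - <<'E'
from station import manip
import cv2,numpy as np
s=manip.sense();print(s)
for n in("scene","top","wrist"):
    c=manip.get_calibration(n);print(n,c)
    im=manip.snapshot(n);cv2.imwrite(f"pics/{n}0.png",im)
E
```

```text
pics
{'t': 0.0, 'q': array([ 9.43507351e-01,  5.28457393e-01,  1.43389901e+00, -1.92443261e-05,
        1.18138054e+00, -1.78511598e-01]), 'qd': array([ 0.00026636,  0.00023771,  0.0022543 , -0.00075017, -0.0018916 ,
        0.00033806]), 'tau': array([-8.35554056e-04, -4.42347729e+01, -1.78027922e+01, -2.07007115e-04,
        8.36611114e-03,  1.46615230e-05]), 'tcp_pos': array([0.27074067, 0.5625544 , 0.24134002]), 'tool_rot': array([ 2.22506719e-01,  9.74930567e-01, -9.89782103e-04, -4.12188793e-04]), 'force': array([-0.86305504,  0.57654201, -0.55325808]), 'ft_torque': array([-0.02436994, -0.04800423,  0.0213884 ]), 'finger_gap': 0.9980565960318022}
scene {'fovy': 57.92394482848033, 'cx': 275.82151294803504, 'cy': 211.04566920832028, 'R': array([[-0.00268027,  0.99986326,  0.01631817],
       [ 0.75561907,  0.01271358, -0.65488792],
       [-0.65500584,  0.01057504, -0.75554982]]), 't': array([ 0.05583806, -0.40690873,  1.45929321])}
top {'fovy': 46.56402528949363, 'cx': 276.2963485189568, 'cy': 216.35672305812363, 'R': array([[-0.01533819, -0.99983705, -0.00951859],
       [-0.98507849,  0.01674249, -0.17128938],
       [ 0.17142084,  0.00674929, -0.98517478]]), 't': array([-0.0222084 ,  0.59646497,  1.0483966 ])}
wrist {'fovy': 68.24560184142298, 'cx': 275.73172782045054, 'cy': 209.46427232982956, 'R': array([[ 0.43261264,  0.90157569, -0.00275178],
       [ 0.85698184, -0.4102628 ,  0.31187587],
       [ 0.28005075, -0.13727967, -0.95011887]]), 't': array([-0.62279452, -0.04121411,  0.38124944])}
```

View pics/scene0.png

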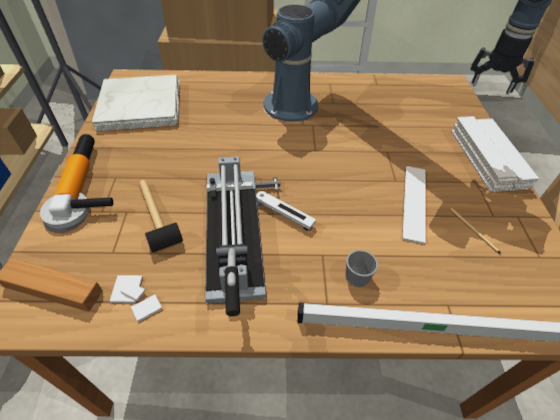

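View pics/top0.png

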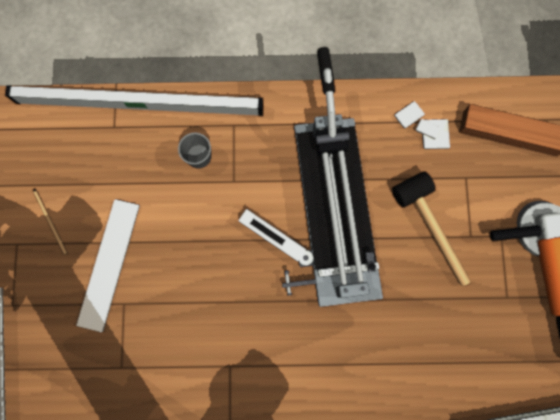

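View pics/wrist0.png

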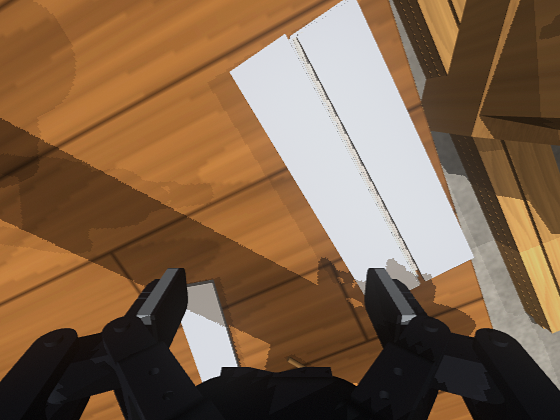

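Top view: up is +x world, left is +y. The tile is around (108,265), the cutter around (340,210), with its fence at about row 270 and the leg from about (306,258) to (243,215). I'll zoom in to measure.

```bash
python3 - <<'E'
import cv2
im=cv2.imread("pics/top0.png")
cv2.imwrite("pics/c1.png",cv2.resize(im[105:310,230:400],None,fx=2.9,fy=2.9,interpolation=cv2.INTER_CUBIC))
cv2.imwrite("pics/c2.png",cv2.resize(im[190:340,60:160],None,fx=4,fy=4,interpolation=cv2.INTER_CUBIC))
cv2.imwrite("pics/c3.png",cv2.resize(im[235:310,270:390],None,fx=6,fy=6,interpolation=cv2.INTER_CUBIC))
E
```

```text
(no output)
```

View pics/c1.png

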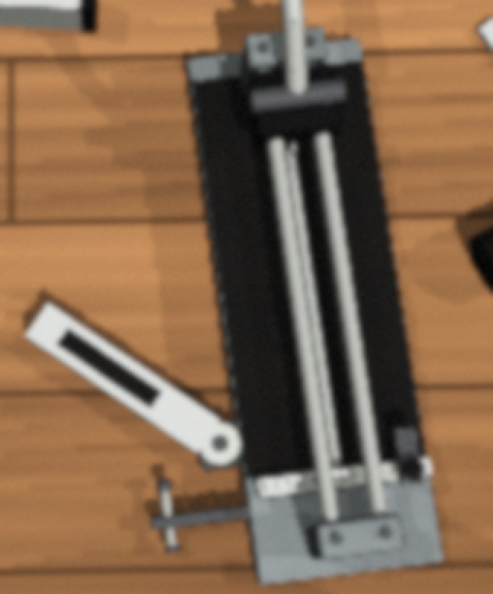

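View pics/c2.png

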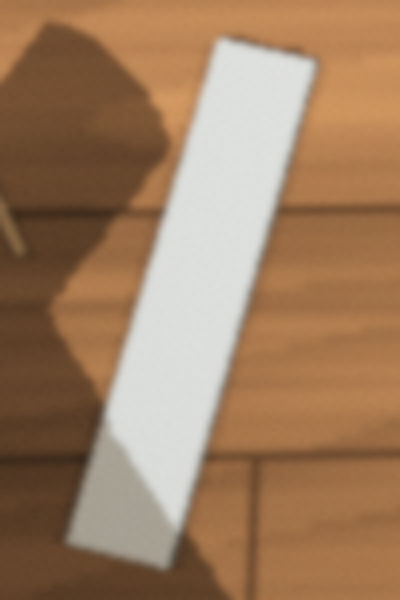

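View pics/c3.png

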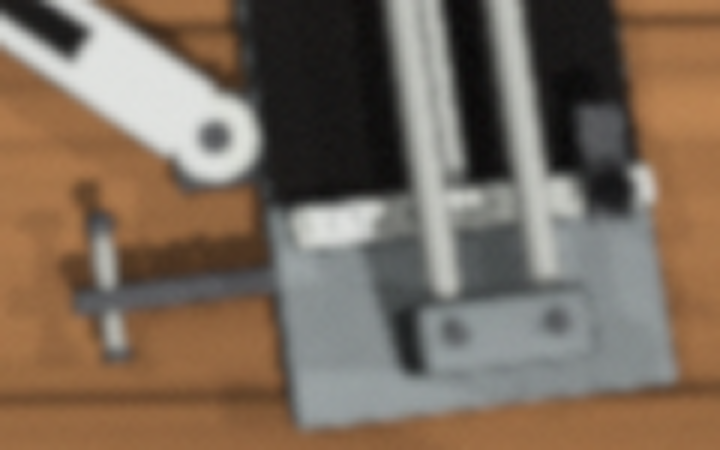

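```bash
cat > h.py <<'E'
import numpy as np,cv2
from station import manip
def K(c):
    f=210/np.tan(np.radians(c['fovy'])/2); return f,c['cx'],c['cy']
def ray(c,px,z):
    f,cx,cy=K(c); d=np.array([(px[0]-cx)/f,(px[1]-cy)/f,1.]); R=np.array(c['R']);t=np.array(c['t'])
    o=-R.T@t; d=R.T@d; return o+d*(z-o[2])/d[2]
def proj(c,X):
    f,cx,cy=K(c); p=np.array(c['R'])@np.array(X)+c['t']; return np.array([cx+f*p[0]/p[2],cy+f*p[1]/p[2]])
def u(p,s,o): return ((p[0]+.5)/s-.5+o[0],(p[1]+.5)/s-.5+o[1])
E
python3 - <<'E'
from h import *
c=manip.get_calibration("top")
c1=lambda p,z:ray(c,u(p,2.9,(230,105)),z)[:2]
c2=lambda p,z:ray(c,u(p,4,(60,190)),z)[:2]
c3=lambda p,z:ray(c,u(p,6,(270,235)),z)[:2]
T=[c2(p,.009) for p in((217,38),(318,62),(170,570),(65,543))]
print("tile",np.round(T,4),"cen",np.mean(T,0),"len",np.linalg.norm(T[0]-T[3]),np.linalg.norm(T[1]-T[2]),"w",np.linalg.norm(T[0]-T[1]),np.linalg.norm(T[2]-T[3]))
d=T[0]-T[3]+T[1]-T[2];print("yaw",np.degrees(np.arctan2(d[1],d[0])))
L=[c1((187,60),.03),c1((258,583),.03)];Rr=[c1((362,42),.03),c1((441,562),.03)]
for a,b in(L,Rr): d=a-b;print("edge",a,b,np.linalg.norm(d),np.degrees(np.arctan2(d[1],d[0])))
ex=(L[0]-L[1])/np.linalg.norm(L[0]-L[1]);print("width",ex[0]*(L[1]-Rr[1])[1]-ex[1]*(L[1]-Rr[1])[0])
r=[c1((276,140),.092),c1((330,515),.092)];d=r[0]-r[1];print("rail yaw",np.degrees(np.arctan2(d[1],d[0])))
r=[c1((322,135),.092),c1((376,512),.092)];d=r[0]-r[1];print("rail yaw",np.degrees(np.arctan2(d[1],d[0])))
F=[c3((292,208),.043),c3((655,165),.043)];print("fence",F,np.linalg.norm(F[0]-F[1]))
d=F[0]-F[1];print("fence yaw",np.degrees(np.arctan2(d[1],d[0]))-90)
print("hinge",c3((214,137),.03)); print("stopblk",c3((577,107),.057))
print("dome tip", c3((100,215),.02), "bolt axis/ear",c3((108,290),.025))
print("leg end",c1((45,295),.03),c1((25,328),.03))
E
```

```text
tile [[0.6513 0.3517]
 [0.6358 0.2914]
 [0.345  0.3654]
 [0.3608 0.4257]] cen [0.49819424 0.35855389] len 0.2997802216007689 0.30006774852018603 w 0.06227318300162842 0.06230362933838613
yaw -14.29642054901264
edge [ 0.81825807 -0.07745355] [ 0.39636624 -0.12281024] 0.4243229288993847 6.136178061273193
edge [ 0.83102071 -0.22112493] [ 0.41008863 -0.26376154] 0.42308591890024727 5.783817688401144
width 0.1416105605925112
rail yaw 6.046840135616073
rail yaw 5.6842556195879705
fence [array([ 0.47634835, -0.12337497]), array([ 0.49011362, -0.25864544])] 0.13596904932041912
fence yaw 5.81047773690689
hinge [ 0.50431076 -0.09577984]
stopblk [ 0.51083126 -0.22826245]
dome tip [ 0.47631603 -0.05235173] bolt axis/ear [ 0.44790342 -0.05476951]
leg end [0.62428928 0.03971459] [0.59791878 0.0556916 ]
```

```bash
cat >> h.py <<'E'
O=np.array([.4829,-.1878]);YAW=np.radians(5.9)
def cw(x,y,z,O=O,yaw=YAW):
    c,s=np.cos(yaw),np.sin(yaw); return np.array([O[0]+(c*x-s*y)/1000,O[1]+(s*x+c*y)/1000,z/1000])
def draw(im,c,pts,s,o,col,closed=True):
    P=[ (np.array(proj(c,p))+.5-np.array(o))*s-.5 for p in pts]
    cv2.polylines(im,[np.int32(np.round(P))],closed,col,1,cv2.LINE_AA)
def box(im,c,x0,x1,y0,y1,z,s,o,col): draw(im,c,[cw(x0,y0,z),cw(x1,y0,z),cw(x1,y1,z),cw(x0,y1,z)],s,o,col)
YS=-43.5
def model(im,c,s,o,leg=None):
    box(im,c,0,330,-72,72,30,s,o,(0,255,0)); box(im,c,-.1,0,-70,64,43,s,o,(0,0,255))
    for y in(-18,18): box(im,c,-65,335,y-6,y+6,86,s,o,(255,255,0))
    box(im,c,-18,24,YS-16,YS,57,s,o,(255,0,255)); box(im,c,-28,-18,69,149,25,s,o,(0,255,255))
    if leg is not None:
        a=np.radians(leg);q=lambda l,w:cw(32+l*np.cos(a)-w*np.sin(a),88+l*np.sin(a)+w*np.cos(a),30)
        draw(im,c,[q(0,-16),q(175,-16),q(175,16),q(0,16)],s,o,(255,0,0))
E
python3 - <<'E'
from h import *
for n,s,o,w in(("top",3,(225,105),(175,205)),("scene",5,(195,140),(130,165))):
    c=manip.get_calibration(n);im=cv2.imread(f"pics/{n}0.png")
    k=cv2.resize(im[o[1]:o[1]+w[1]-5,o[0]:o[0]+w[0]],None,fx=s,fy=s,interpolation=cv2.INTER_CUBIC)
    if n=="scene":k=k[:600]
    model(k,c,s,o,47.5);k=k[:600];cv2.imwrite(f"pics/ov_{n}.png",k)
c=manip.get_calibration("top")
print("tub",ray(c,(195,149),.065),"mallet head",ray(c,(414,190),.05))
E
```

```text
tub [0.75290987 0.15129199 0.065     ] mallet head [ 0.65170663 -0.34551571  0.05      ]
```

View pics/ov_top.png

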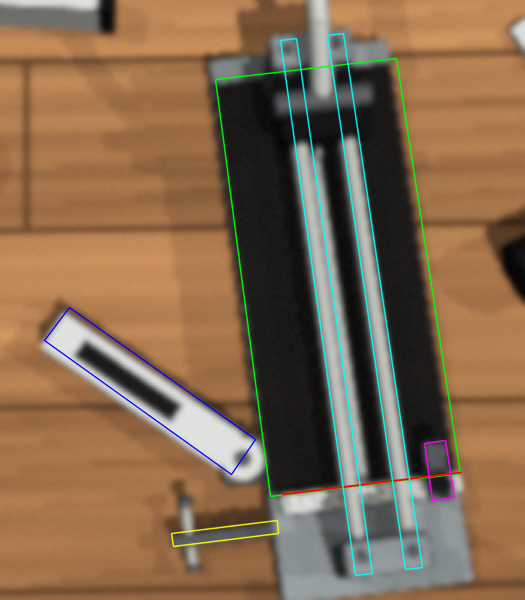

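View pics/ov_scene.png

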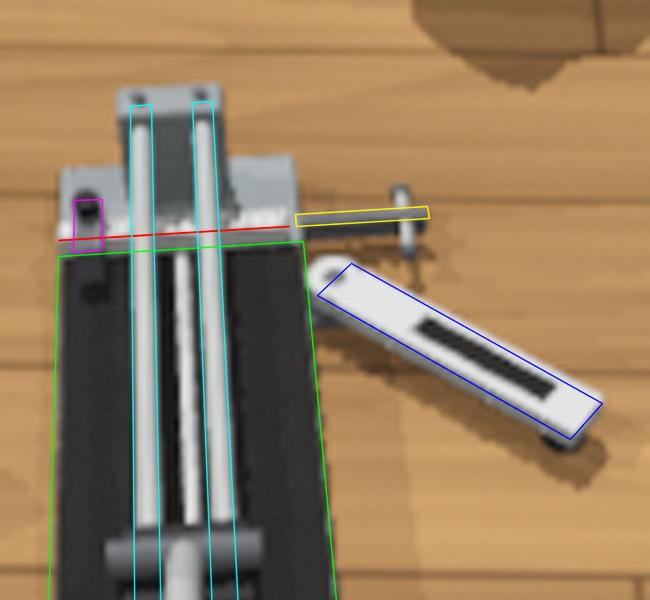

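>>> arm_command(rows=[[[29,-48,0],-0.02,1],[[29,-48,0],-0.02,1],[[29,-48,0],-0.02,1],[[29,-49,0],-0.02,1],[[29,-49,0],-0.02,1],[[29,-49,0],-0.02,1],[[29,-49,0],-0.02,1],[[29,-49,0],-0.02,1],[[29,-49,0],-0.02,1],[[29,-49,0],-0.01,1],[[29,-49,0],0,1],[[30,-47,0],0,1]], squeeze=40)

```text
t: 1.65
tcp_pos: [0.6207, -0.0217, 0.242]
tool_rot: [0.314, 0.949, 0.0, -0.0]
force: [1.1, 0.3, 0.7]
finger_gap: -0.003
```

```bash
python3 - <<'E'
from h import *
c=manip.get_calibration("wrist");im=manip.snapshot("wrist")
model(im,c,1,(0,0),47.5);cv2.imwrite("pics/w1.png",im)
E
```

```text
(no output)
```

View pics/w1.png

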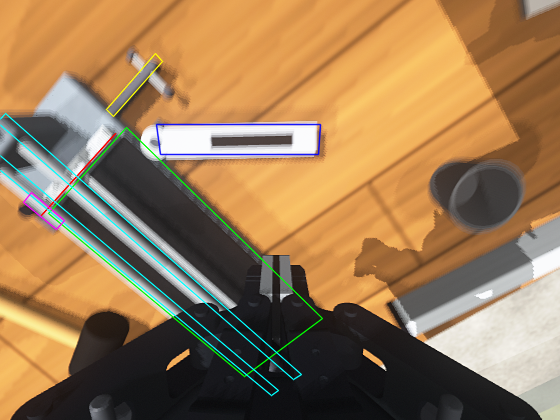

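Wrist view: the model overlay fits the leg (155–320, 125–157), the fence and the ear to about 2 mm, and the descent spot beside the leg is clear. Descending.

>>> arm_command(rows=[[[0,0,-45],0,1],[[0,0,-45],0,1],[[0,0,-45],0,1],[[0,0,-40],0,1],[[0,0,-25],0,1],[[0,0,-15],0,1],[[0,0,0],0,1]])

```text
t: 2.58
tcp_pos: [0.6195, -0.0197, 0.0264]
tool_rot: [0.314, 0.949, -0.0, -0.001]
force: [1.1, -0.3, -1.1]
finger_gap: -0.001
```

```bash
python3 - <<'E'
from h import *
H=cw(32,88,0)[:2]
p0=np.array([.6195,-.0197])
pr=p0
for t in np.r_[40,47.5:84:4.0, 83.5]:
    a=np.radians(t)+YAW
    p=H+np.array([np.cos(a)*.13+np.sin(a)*.027,np.sin(a)*.13-np.cos(a)*.027])
    print(t,np.round(p,4),np.round((p-pr)*1000,1));pr=p
E
```

```text
40.0 [ 0.6155 -0.0224] [-4.  -2.7]
47.5 [ 0.6049 -0.0087] [-10.7  13.7]
51.5 [ 0.5985 -0.002 ] [-6.4  6.7]
55.5 [0.5916 0.0042] [-6.9  6.2]
59.5 [0.5844 0.01  ] [-7.3  5.7]
63.5 [0.5767 0.0152] [-7.7  5.2]
67.5 [0.5687 0.0199] [-8.   4.7]
71.5 [0.5604 0.024 ] [-8.3  4.1]
75.5 [0.5518 0.0275] [-8.6  3.5]
79.5 [0.543  0.0304] [-8.8  2.9]
83.5 [0.534  0.0327] [-9.   2.3]
83.5 [0.534  0.0327] [0. 0.]
```

>>> arm_command(rows=[[[-7,5,0],0,1],[[-4,3,0],0,1],[[-4,3,0],0,1],[[-3,3,0],0.035,1],[[-3,3,0],0.035,1],[[-7,6,0],0.07,1],[[-7,6,0],0.07,1],[[-8,5,0],0.07,1],[[-8,5,0],0.07,1],[[-8,4,0],0.07,1],[[0,0,0],0,1]])

```text
t: 3.95
tcp_pos: [0.5607, 0.0235, 0.0274]
tool_rot: [0.109, 0.994, 0.0, -0.0]
force: [-1.3, -0.8, -0.1]
finger_gap: -0.002
```

```bash
python3 - <<'E'
from h import *
s=manip.sense();print(s['t'],s['tcp_pos'],s['force'])
c=manip.get_calibration("top");im=manip.snapshot("top");o=(225,155)
k=cv2.resize(im[155:305,225:400],None,fx=4,fy=4,interpolation=cv2.INTER_CUBIC)
cv2.imwrite("pics/t1.png",k)
E
```

```text
3.95 [0.56068078 0.02352607 0.02741481] [-1.31741266 -0.80978701 -0.14558285]
```

View pics/t1.png

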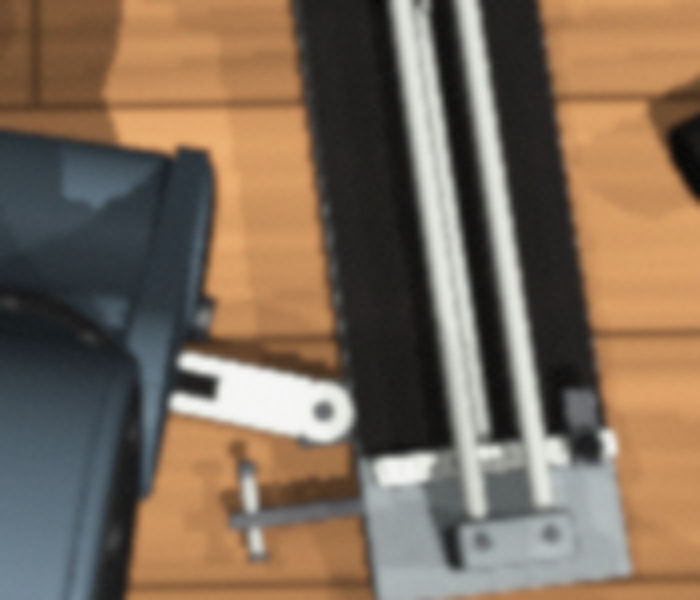

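The leg is now roughly 70° out (hinge at (325,410), bar going left) and the fingers are following it. I'll approach the stop in small steps.

>>> arm_command(rows=[[[-4,2,0],0.035,1],[[-4,2,0],0.035,1],[[-4,2,0],0.035,1],[[-4,1,0],0.035,1],[[-2,1,0],0.017,1],[[-2,1,0],0.017,1],[[-2,0,0],0.017,1],[[0,0,0],0,1]])

```text
t: 5.0
tcp_pos: [0.5388, 0.0324, 0.0273]
tool_rot: [0.014, 1.0, 0.0, -0.0]
force: [1.8, 0.7, 0.2]
finger_gap: 0.001
```

>>> arm_command(rows=[[[-1.5,0.4,0],0.01,1],[[-1.5,0.3,0],0.01,1],[[-1.5,0.3,0],0.01,1]])

```text
t: 5.38
tcp_pos: [0.5346, 0.0332, 0.0273]
tool_rot: [-0.001, 1.0, 0.0, 0.0]
force: [2.0, 1.8, 0.0]
finger_gap: -0.001
```

>>> arm_command(rows=[[[-1,0.3,0],0.008,1],[[-1,0.2,0],0.008,1],[[-1,0.2,0],0.008,1]])

```text
t: 5.75
tcp_pos: [0.5316, 0.0338, 0.0273]
tool_rot: [-0.013, 1.0, 0.0, 0.0]
force: [2.7, 1.2, 0.3]
finger_gap: -0.003
```

>>> arm_command(rows=[[[-1,0.2,0],0.008,1],[[-1,0.2,0],0.008,1]])

```text
t: 6.0
tcp_pos: [0.5296, 0.0342, 0.0273]
tool_rot: [-0.021, 1.0, 0.0, -0.0]
force: [1.5, 1.9, 0.2]
finger_gap: -0.001
```

>>> arm_command(rows=[[[-1,0.2,0],0.008,1],[[-1,0.2,0],0.008,1]])

```text
t: 6.25
tcp_pos: [0.5276, 0.0346, 0.0273]
tool_rot: [-0.029, 1.0, -0.0, -0.0]
force: [1.5, 1.1, 0.4]
finger_gap: -0.001
```

>>> arm_command(rows=[[[-1,0.2,0],0.008,1],[[-1,0.1,0],0.008,1]])

```text
t: 6.5
tcp_pos: [0.5256, 0.0349, 0.0273]
tool_rot: [-0.037, 0.999, 0.0, -0.0]
force: [1.4, 0.5, 0.3]
finger_gap: -0.002
```

>>> arm_command(rows=[[[-1,0.2,0],0.008,1],[[-1,0.1,0],0.008,1]])

```text
t: 6.75
tcp_pos: [0.5236, 0.0352, 0.0273]
tool_rot: [-0.045, 0.999, 0.0, 0.0]
force: [1.8, 0.6, 0.1]
finger_gap: -0.002
```

>>> arm_command(rows=[[[-1,0.1,0],0.008,1],[[-1,0.1,0],0.008,1]])

```text
t: 7.0
tcp_pos: [0.5216, 0.0354, 0.0273]
tool_rot: [-0.053, 0.999, 0.0, -0.0]
force: [1.1, 1.0, 1.2]
finger_gap: 0.001
```

>>> arm_command(rows=[[[-1,0.1,0],0.008,1],[[-1,0.1,0],0.008,1]])

```text
t: 7.25
tcp_pos: [0.5196, 0.0356, 0.0273]
tool_rot: [-0.061, 0.998, 0.0, 0.0]
force: [0.8, 1.7, 0.9]
finger_gap: -0.001
```

>>> arm_command(rows=[[[-1,0.1,0],0.008,1],[[-1,0,0],0.008,1]])

```text
t: 7.5
tcp_pos: [0.5176, 0.0357, 0.0273]
tool_rot: [-0.069, 0.998, -0.0, -0.0]
force: [0.9, 1.2, -0.2]
finger_gap: -0.001
```

>>> arm_command(rows=[[[-1,0,0],0.008,1],[[-1,0,0],0.008,1]])

```text
t: 7.75
tcp_pos: [0.5156, 0.0357, 0.0273]
tool_rot: [-0.077, 0.997, 0.0, -0.0]
force: [1.6, 1.4, 0.5]
finger_gap: 0.002
```

>>> arm_command(rows=[[[-1,0,0],0.008,1],[[-1,0,0],0.008,1]])

```text
t: 8.0
tcp_pos: [0.5135, 0.0357, 0.0273]
tool_rot: [-0.085, 0.996, 0.0, -0.0]
force: [2.8, 2.8, -0.9]
finger_gap: -0.002
```

```bash
python3 - <<'E'
from h import *
im=manip.snapshot("scene")
k=cv2.resize(im[150:270,195:335],None,fx=5,fy=5,interpolation=cv2.INTER_CUBIC)
cv2.imwrite("pics/s2.png",k)
E
```

```text
(no output)
```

View pics/s2.png

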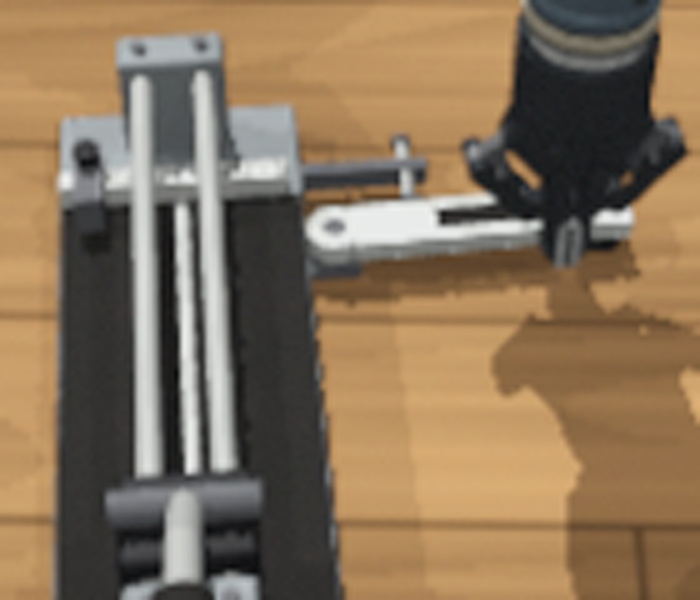

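The leg is nearly parallel to the ear now (about 91–92°), and its side is at or close to the bolt at (405,195). I'll continue in finer steps.

>>> arm_command(rows=[[[-0.7,0,0],0.006,1],[[-0.7,0,0],0.006,1]])

```text
t: 8.3
tcp_pos: [0.5122, 0.0357, 0.0273]
tool_rot: [-0.091, 0.996, 0.0, -0.0]
force: [1.3, 2.2, -0.3]
finger_gap: 0.004
```

>>> arm_command(rows=[[[-0.8,0,0],0.006,1],[[-0.8,0,0],0.006,1]])

```text
t: 8.55
tcp_pos: [0.5106, 0.0357, 0.0273]
tool_rot: [-0.097, 0.995, -0.0, -0.0]
force: [0.8, 1.5, -0.0]
finger_gap: 0.0
```

>>> arm_command(rows=[[[-0.8,0,0],0.006,1],[[-0.8,0,0],0.006,1]])

```text
t: 8.8
tcp_pos: [0.509, 0.0357, 0.0273]
tool_rot: [-0.103, 0.995, -0.0, -0.0]
force: [0.9, 1.7, -0.7]
finger_gap: 0.0
```

>>> arm_command(rows=[[[-0.8,0,0],0.006,1],[[-0.8,0,0],0.006,1]])

```text
t: 9.05
tcp_pos: [0.5074, 0.0357, 0.0273]
tool_rot: [-0.109, 0.994, 0.0, -0.0]
force: [1.1, 1.2, 0.1]
finger_gap: -0.002
```

>>> arm_command(rows=[[[-0.8,0,0],0.006,1],[[-0.8,0,0],0.006,1]])

```text
t: 9.3
tcp_pos: [0.5058, 0.0357, 0.0273]
tool_rot: [-0.115, 0.993, -0.0, 0.0]
force: [2.0, 2.5, 0.5]
finger_gap: -0.002
```

>>> arm_command(rows=[[[-0.8,0,0],0.004,1],[[-0.8,0,0],0.004,1]])

```text
t: 9.55
tcp_pos: [0.5044, 0.0357, 0.0273]
tool_rot: [-0.119, 0.993, -0.0, 0.0]
force: [2.4, 2.1, 0.2]
finger_gap: 0.0
```

>>> arm_command(rows=[[[-0.8,0,0],0,1],[[-0.8,0,0],0,1]])

```text
t: 9.8
tcp_pos: [0.5037, 0.0356, 0.0274]
tool_rot: [-0.119, 0.993, -0.0, 0.001]
force: [4.0, 2.2, -1.4]
finger_gap: -0.001
```

```bash
python3 - <<'E'
from h import *
im=manip.snapshot("scene")
k=cv2.resize(im[170:215,245:335],None,fx=8,fy=8,interpolation=cv2.INTER_CUBIC)
cv2.imwrite("pics/s3.png",k)
print(manip.sense()['force'])
E
```

```text
[ 3.48288946  2.49157297 -1.76883983]
```

View pics/s3.png

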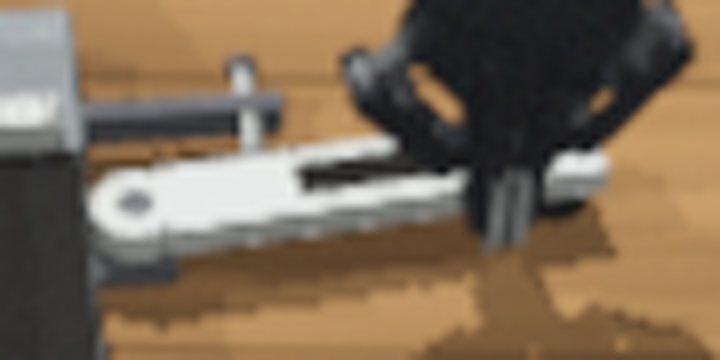

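The leg is against the bolt: the TCP lags its command and the force is rising. Pressing a little more and holding.

>>> arm_command(rows=[[[-0.7,0,0],0,1],[[-0.7,0,0],0,1],[[0,0,0],0,1],[[0,0,0],0,1]])

```text
t: 10.35
tcp_pos: [0.5032, 0.0356, 0.0274]
tool_rot: [-0.119, 0.993, -0.0, 0.002]
force: [6.0, 3.6, -1.9]
finger_gap: -0.0
```

>>> arm_command(rows=[[[-0.8,0,0],0,1],[[-0.8,0,0],0,1],[[0,0,0],0,1],[[0,0,0],0,1]])

```text
t: 10.85
tcp_pos: [0.5029, 0.0355, 0.0275]
tool_rot: [-0.119, 0.993, -0.001, 0.003]
force: [7.0, 3.4, -3.8]
finger_gap: 0.001
```

>>> arm_command(rows=[[[5,1,0],0,1],[[8,2,0],0,1],[[10,2,0],0,1],[[0,0,30],0,1],[[0,0,50],0,1],[[0,0,50],-0.05,1],[[0,0,50],-0.1,0.5]])

```text
t: 11.72
tcp_pos: [0.5222, 0.0408, 0.2088]
tool_rot: [-0.043, 0.999, 0.0, -0.001]
force: [0.8, 0.1, 0.3]
finger_gap: 0.196
```

>>> arm_command(rows=[[[-3,40,0],-0.05,-1],[[-4,50,0],-0.06,-1],[[-4,50,0],-0.06,-1],[[-4,50,0],-0.06,-1],[[-4,50,0],-0.06,-1],[[-4,46,0],-0.05,-1],[[-2,32,0],0,-1],[[0,0,0],0,-1]])

```text
t: 12.72
tcp_pos: [0.4968, 0.3608, 0.207]
tool_rot: [0.124, 0.992, -0.0, -0.0]
force: [-0.3, -0.2, 0.1]
finger_gap: 1.003
```

```bash
python3 - <<'E'
from h import *
s=manip.sense();print(s['t'],s['tcp_pos'],s['tool_rot'],s['q'])
c=manip.get_calibration("wrist");im=manip.snapshot("wrist")
a=np.radians(-14.3);T=np.array([.4982,.3586])
R=np.array([[np.cos(a),-np.sin(a)],[np.sin(a),np.cos(a)]])
P=[np.r_[T+R@np.array(v),.009] for v in((.15,.03),(-.15,.03),(-.15,-.03),(.15,-.03))]
cv2.imwrite("pics/w2r.png",im)
draw(im,c,P,1,(0,0),(0,0,255));cv2.imwrite("pics/w2.png",im)
i2=manip.snapshot("top");cv2.imwrite("pics/t2.png",i2)
E
```

```text
12.725 [0.49676331 0.36082512 0.20702264] [ 1.23686448e-01  9.92321295e-01 -1.62579833e-04 -2.88959562e-04] [ 4.46387850e-01  5.53278567e-01  1.49638685e+00  4.32191152e-05
  1.09258924e+00 -8.76420353e-01]
```

View pics/w2.png

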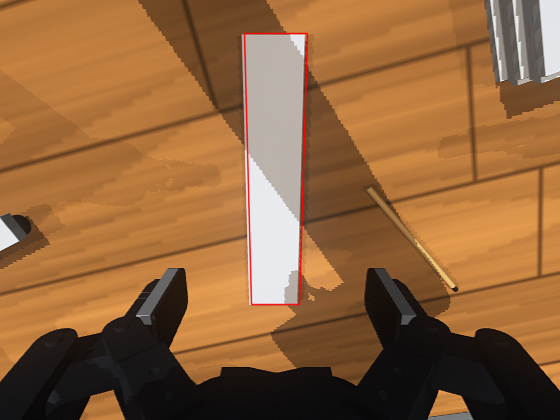

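View pics/t2.png

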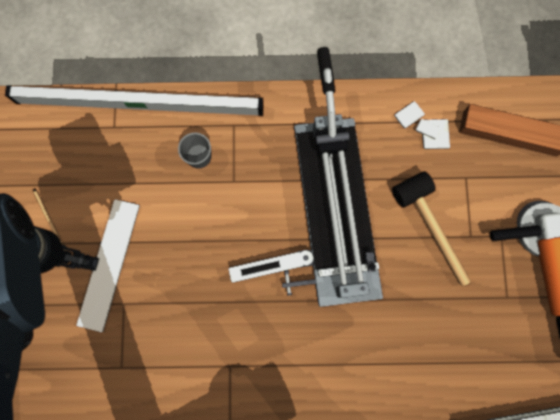

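The tile overlay matches the wrist view to about 2 px. The top view shows the leg staying out at its stop. Descending over the tile centre.

>>> arm_command(rows=[[[1.4,-2.2,-45],0,-0.7],[[0,0,-45],0,-0.7],[[0,0,-45],0,-0.7],[[0,0,-30],0,-0.7],[[0,0,-15],0,-0.7],[[0,0,-5],0,-0.7],[[0,0,0],0,-0.7]])

```text
t: 13.7
tcp_pos: [0.4997, 0.3564, 0.0231]
tool_rot: [0.126, 0.992, 0.0, 0.001]
force: [0.0, -0.2, 0.6]
finger_gap: 0.85
```

```bash
python3 - <<'E'
from h import *
s=manip.sense();print(s['t'],s['tcp_pos'],s['force'])
c=manip.get_calibration("wrist");im=manip.snapshot("wrist");cv2.imwrite("pics/w3.png",im)
im=manip.snapshot("scene");print(proj(manip.get_calibration("scene"),s['tcp_pos']))
cv2.imwrite("pics/s4.png",cv2.resize(im[150:250,370:470],None,fx=6,fy=6,interpolation=cv2.INTER_CUBIC))
E
```

```text
13.7 [0.49972406 0.35641221 0.02305614] [ 0.01710219 -0.18914438  0.56298701]
[415.35386259 197.51595403]
```

View pics/w3.png

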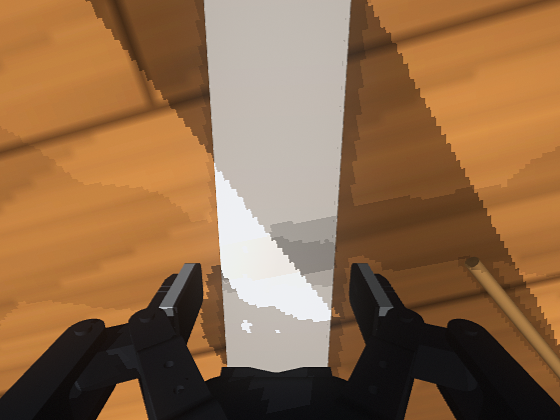

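View pics/s4.png

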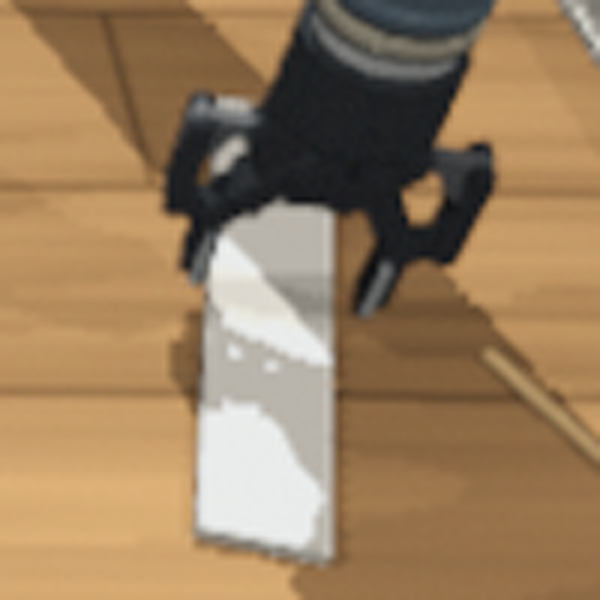

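The pads (columns 200 and 352) are centred on the tile (217–337). Lowering gently.

>>> arm_command(rows=[[[0,0,-4],0,-0.6],[[0,0,-3],0,-0.6],[[0,0,-2],0,-0.6],[[0,0,0],0,-0.6]])

```text
t: 14.3
tcp_pos: [0.4988, 0.3565, 0.013]
tool_rot: [0.126, 0.992, -0.0, -0.0]
force: [0.6, -0.1, 0.6]
finger_gap: 0.801
```

>>> arm_command(rows=[[[0,0,-1.5],0,-0.6],[[0,0,-1.5],0,-0.6],[[0,0,0],0,-0.6]])

```text
t: 14.68
tcp_pos: [0.4989, 0.3565, 0.0102]
tool_rot: [0.126, 0.992, -0.0, -0.0]
force: [0.1, 0.7, -0.2]
finger_gap: 0.799
```

>>> arm_command(rows=[[[0,0,-1.5],0,-0.6],[[0,0,-1],0,-0.6],[[0,0,0],0,-0.6]])

```text
t: 15.05
tcp_pos: [0.499, 0.3565, 0.0077]
tool_rot: [0.126, 0.992, -0.0, -0.0]
force: [-0.8, -0.7, -0.8]
finger_gap: 0.801
```

>>> arm_command(rows=[[[0,0,0],0,-0.45],[[0,0,0],0,-0.35],[[0,0,0],0,-0.3],[[0,0,0],0,-0.2]], squeeze=40)

```text
t: 15.55
tcp_pos: [0.4992, 0.3567, 0.0083]
tool_rot: [0.126, 0.992, 0.0, 0.0]
force: [-0.7, 0.5, 5.0]
finger_gap: 0.688
```

```bash
python3 - <<'E'
from h import *
im=manip.snapshot("scene")
cv2.imwrite("pics/s5.png",cv2.resize(im[150:250,370:470],None,fx=6,fy=6,interpolation=cv2.INTER_CUBIC))
E
```

```text
(no output)
```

View pics/s5.png

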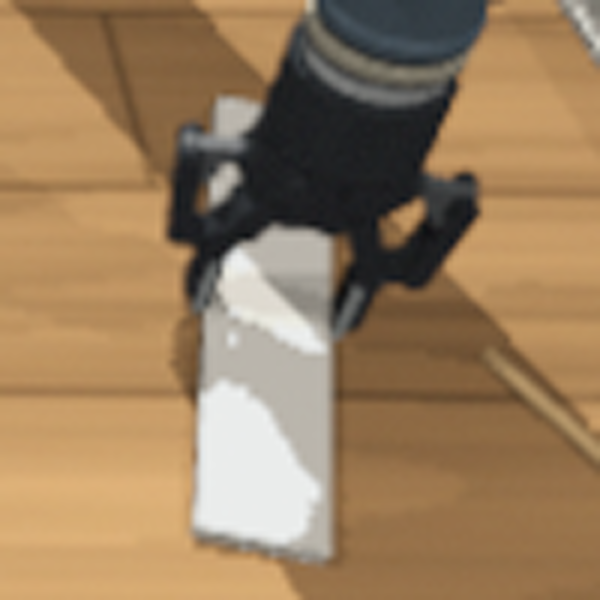

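Gripped: the gap is about 59 mm and the tips are level with the underside. Lifting.

>>> arm_command(rows=[[[0,0,4],0,-0.2],[[0,0,10],0,-0.2],[[0,0,25],0,-0.2],[[0,0,35],0,-0.2],[[0,0,35],0,-0.2],[[0,0,30],0,-0.2],[[0,0,0],0,-0.2]], squeeze=70)

```text
t: 16.48
tcp_pos: [0.5005, 0.3572, 0.1491]
tool_rot: [0.126, 0.992, 0.001, 0.002]
force: [1.0, 0.3, -3.3]
finger_gap: 0.674
```

```bash
python3 - <<'E'
from h import *
s=manip.sense();print(s['t'],s['tcp_pos'],s['force'],s['ft_torque'],s['finger_gap'])
im=manip.snapshot("wrist");cv2.imwrite("pics/w4.png",im)
im=manip.snapshot("scene");cv2.imwrite("pics/s6.png",cv2.resize(im[60:300,320:530],None,fx=2.5,fy=2.5))
E
```

```text
16.475 [0.500468   0.35715763 0.14914516] [ 0.99913292  0.29402765 -3.307638  ] [ 0.0345043  -0.01282712  0.03243859] 0.6737632720568635
```

View pics/w4.png

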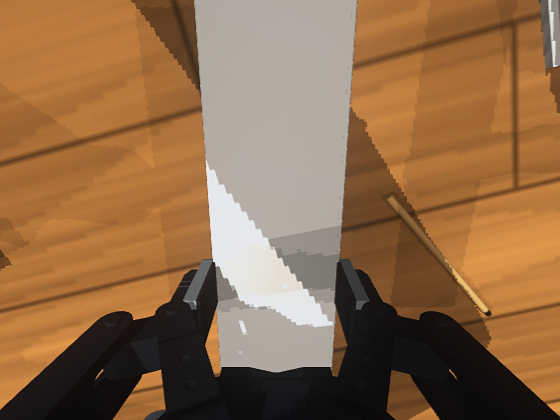

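View pics/s6.png

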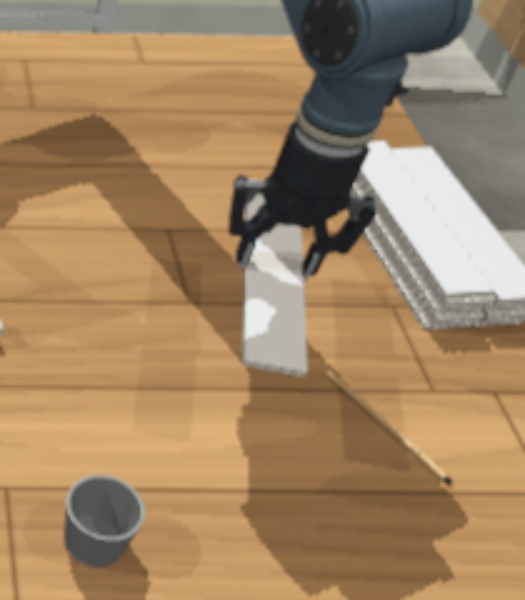

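The tile is lifted level and straight in the jaws (3.3 N, about 0.34 kg). Carrying it to the pre-insert pose while turning.

>>> arm_command(rows=[[[0,-20,0],-0.08,-0.2],[[0,-35,0],-0.14,-0.2],[[0,-40,0],-0.15,-0.2],[[0,-40,0],-0.15,-0.2],[[0,-40,0],-0.15,-0.2],[[0,-40,0],-0.15,-0.2],[[0,-40,0],-0.15,-0.2],[[0,-37,0],-0.13,-0.2],[[0,-22,0],-0.08,-0.2],[[2,-12,0],-0.035,-0.2],[[0,0,0],0,-0.2],[[0,0,0],0,-0.2]])

```text
t: 18.08
tcp_pos: [0.5006, 0.0313, 0.1464]
tool_rot: [0.669, 0.743, -0.0, -0.001]
force: [-0.2, 0.2, -3.2]
finger_gap: 0.672
```

```bash
python3 - <<'E'
from h import *
s=manip.sense();q=s['tool_rot'];print(s['t'],s['tcp_pos'],s['force'],s['finger_gap'],2*np.degrees(np.arctan2(q[1],q[0]))-90)
c=manip.get_calibration("wrist");im=manip.snapshot("wrist")
model(im,c,1,(0,0),None);cv2.imwrite("pics/w5.png",im)
im=manip.snapshot("scene");cv2.imwrite("pics/s7.png",cv2.resize(im[120:300,180:400],None,fx=3,fy=3,interpolation=cv2.INTER_CUBIC))
E
```

```text
18.075 [0.50064918 0.03128413 0.14635007] [-0.2403363   0.18285236 -3.22939843] 0.6717412441906112 6.030386865830337
```

View pics/w5.png

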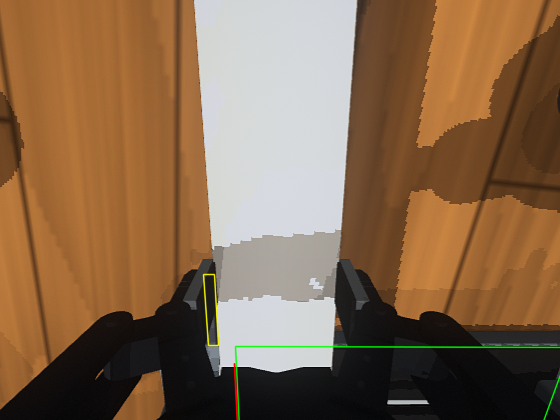

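View pics/s7.png

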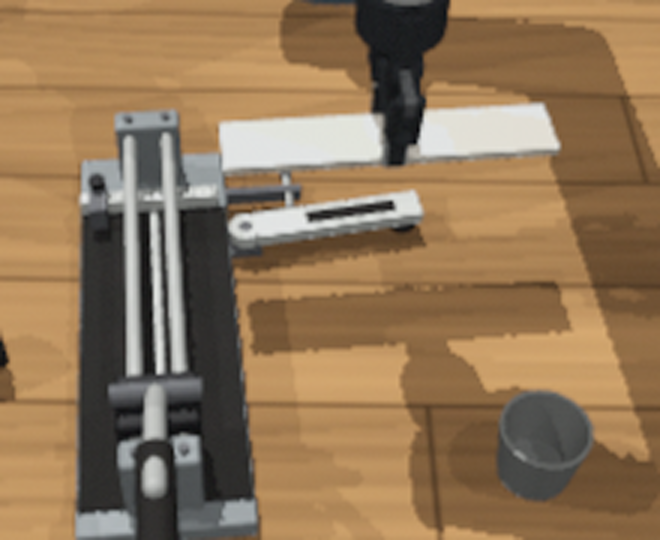

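Tile is level beside the cutter (end at (222,145) of the crop) and square to it; TCP is at about (40, 216) mm in the cutter frame. Lowering to the height between bed and rails, then slide in.

>>> arm_command(rows=[[[0,0,-25],0,-0.2],[[0,0,-35],0,-0.2],[[0,0,-25],0,-0.2],[[0,0,-5],0,-0.2],[[0,0,0],0,-0.2]])

```text
t: 18.8
tcp_pos: [0.5013, 0.0309, 0.057]
tool_rot: [0.669, 0.743, 0.0, 0.0]
force: [-0.1, -0.0, -3.1]
finger_gap: 0.668
```

```bash
python3 - <<'E'
from h import *
s=manip.sense();print(s['t'],s['tcp_pos'],s['force'],s['finger_gap'])
im=manip.snapshot("scene");cv2.imwrite("pics/s8.png",cv2.resize(im[120:260,190:370],None,fx=4,fy=4,interpolation=cv2.INTER_CUBIC))
E
```

```text
18.8 [0.50132994 0.03090058 0.05701899] [-5.67887852e-02 -1.08992455e-03 -3.14997321e+00] 0.6679303995041443
```

View pics/s8.png

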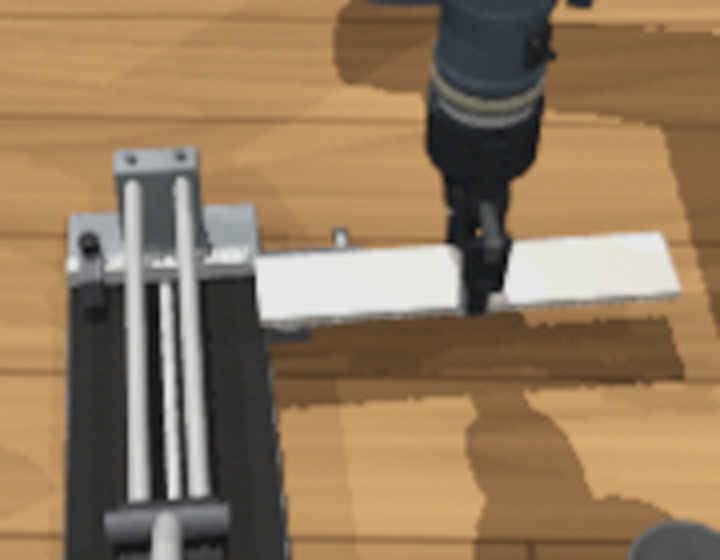

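Tile end is at the bed edge (258,285), above the bed and below the rails. Sliding it in.

>>> arm_command(rows=[[[1,-7,0],0,-0.2],[[1,-13,0],0,-0.2],[[1,-15,0],0,-0.2],[[1,-15,0],0,-0.2],[[1,-15,0],0,-0.2],[[1,-14,0],0,-0.2],[[1,-12,0],0,-0.2],[[0,-7,0],0,-0.2],[[0,0,0],0,-0.2]])

```text
t: 19.98
tcp_pos: [0.508, -0.0679, 0.0568]
tool_rot: [0.67, 0.743, 0.0, -0.0]
force: [0.6, 0.4, -3.6]
finger_gap: 0.676
```

```bash
python3 - <<'E'
from h import *
s=manip.sense();p=s['tcp_pos'][:2]-O;print(s['t'],s['tcp_pos'],s['force'],s['finger_gap'])
print(np.cos(YAW)*p[0]+np.sin(YAW)*p[1],-np.sin(YAW)*p[0]+np.cos(YAW)*p[1])
im=manip.snapshot("scene");cv2.imwrite("pics/s9.png",cv2.resize(im[130:250,200:350],None,fx=5,fy=5,interpolation=cv2.INTER_CUBIC))
im=manip.snapshot("top");cv2.imwrite("pics/t9.png",cv2.resize(im[200:310,250:400],None,fx=5,fy=5,interpolation=cv2.INTER_CUBIC))
E
```

```text
19.975 [ 0.50802916 -0.06790575  0.05679365] [ 0.63427198  0.40332384 -3.58351673] 0.6762485004686656
0.03732027717273074 0.11667605819958292
```

View pics/s9.png

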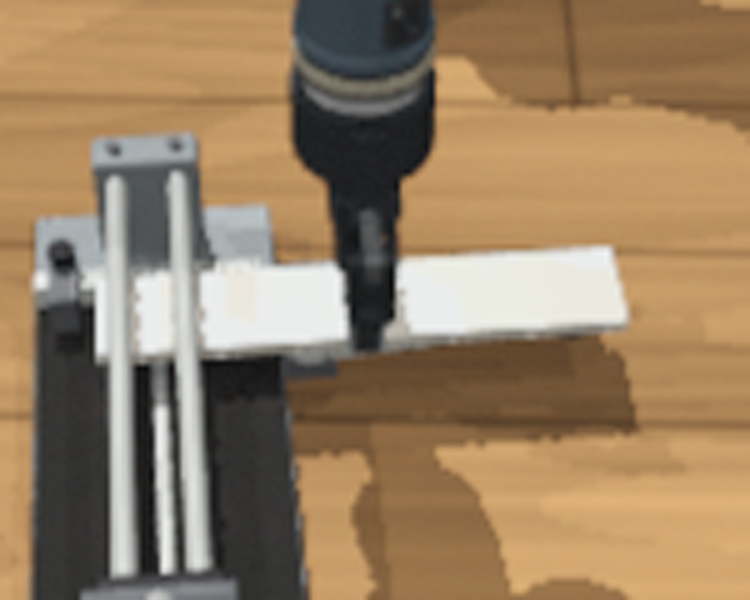

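View pics/t9.png

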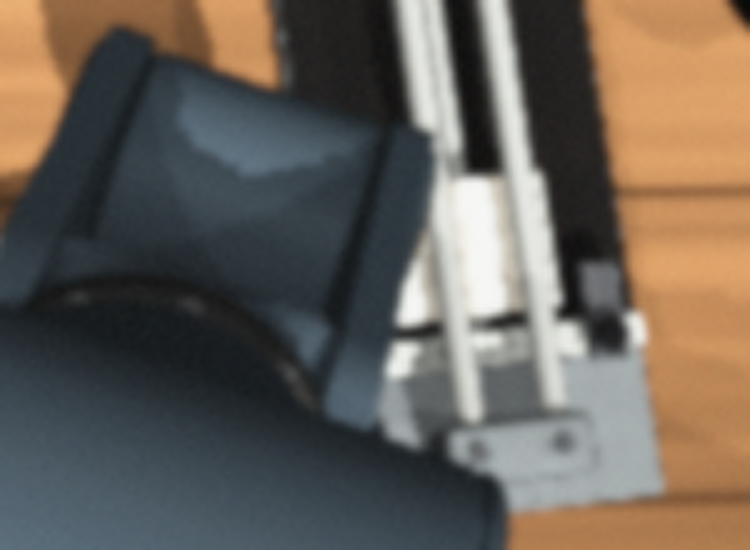

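The tile is under the rails, with clear gaps to the fence (about 7 mm) and the length stop (about 10 mm). Lowering softly.

>>> arm_command(rows=[[[0,0,-4],0,-0.2],[[0,0,-4],0,-0.2],[[0,0,-3],0,-0.2],[[0,0,-2],0,-0.2],[[0,0,-1.5],0,-0.2],[[0,0,-1],0,-0.2],[[0,0,0],0,-0.2]])

```text
t: 20.95
tcp_pos: [0.508, -0.0675, 0.0413]
tool_rot: [0.669, 0.743, -0.0, -0.0]
force: [-0.3, -0.8, -4.0]
finger_gap: 0.672
```

>>> arm_command(rows=[[[0,0,-1],0,-0.2],[[0,0,-0.8],0,-0.2],[[0,0,0],0,-0.2]])

```text
t: 21.32
tcp_pos: [0.508, -0.0675, 0.0395]
tool_rot: [0.669, 0.743, -0.0, -0.0]
force: [0.2, 0.9, -2.7]
finger_gap: 0.67
```

>>> arm_command(rows=[[[0,0,-0.7],0,-0.2],[[0,0,-0.7],0,-0.2],[[0,0,0],0,-0.2]])

```text
t: 21.7
tcp_pos: [0.5081, -0.0675, 0.0386]
tool_rot: [0.669, 0.743, 0.0, 0.0]
force: [-1.0, -0.2, 4.2]
finger_gap: 0.676
```

The tile is down on the bed and leg (about 7 N change). Easing the preload and sliding towards the fence.

>>> arm_command(rows=[[[0,0,0.7],0,-0.2],[[-1,-0.1,0],0,-0.2],[[-1,-0.1,0],0,-0.2],[[-1,-0.1,0],0,-0.2],[[-1,-0.1,0],0,-0.2],[[0,0,0],0,-0.2]])

```text
t: 22.45
tcp_pos: [0.5037, -0.0678, 0.0387]
tool_rot: [0.669, 0.743, -0.0, -0.0]
force: [0.1, 0.7, -2.7]
finger_gap: 0.676
```

>>> arm_command(rows=[[[-1,-0.1,0],0,-0.2],[[-0.8,-0.1,0],0,-0.2],[[0,0,0],0,-0.2]])

```text
t: 22.82
tcp_pos: [0.5021, -0.0681, 0.0388]
tool_rot: [0.669, 0.743, -0.0, -0.0]
force: [0.8, 0.1, -2.8]
finger_gap: 0.672
```

>>> arm_command(rows=[[[-0.7,-0.1,0],0,-0.2],[[-0.5,-0.1,0],0,-0.2],[[0,0,0],0,-0.2]])

```text
t: 23.2
tcp_pos: [0.501, -0.0683, 0.0388]
tool_rot: [0.669, 0.743, -0.0, -0.0]
force: [0.6, -0.9, -2.8]
finger_gap: 0.671
```

>>> arm_command(rows=[[[-0.5,-0.1,0],0,-0.2],[[-0.5,0,0],0,-0.2],[[0,0,0],0,-0.2]])

```text
t: 23.58
tcp_pos: [0.5001, -0.0684, 0.0388]
tool_rot: [0.669, 0.743, 0.0, 0.0]
force: [0.6, 0.4, -3.6]
finger_gap: 0.677
```

>>> arm_command(rows=[[[-0.5,-0.1,0],0,-0.2],[[-0.5,0,0],0,-0.2],[[0,0,0],0,-0.2]])

```text
t: 23.95
tcp_pos: [0.4997, -0.0686, 0.039]
tool_rot: [0.669, 0.743, 0.0, 0.001]
force: [2.0, 1.1, -3.8]
finger_gap: 0.674
```

Touching the fence. Now along it towards the length stop.

>>> arm_command(rows=[[[0.1,-1,0],0,-0.2],[[0.1,-1.5,0],0,-0.2],[[0.2,-1.5,0],0,-0.2],[[0.1,-1.5,0],0,-0.2],[[0.1,-1,0],0,-0.2],[[0,0,0],0,-0.2]])

```text
t: 24.7
tcp_pos: [0.5003, -0.0753, 0.0389]
tool_rot: [0.669, 0.743, 0.0, 0.001]
force: [3.9, 2.1, -3.5]
finger_gap: 0.676
```

```bash
python3 - <<'E'
from h import *
s=manip.sense();p=s['tcp_pos'][:2]-O;print(s['t'],s['tcp_pos'],s['force'],s['finger_gap'])
print(np.cos(YAW)*p[0]+np.sin(YAW)*p[1],-np.sin(YAW)*p[0]+np.cos(YAW)*p[1])
im=manip.snapshot("scene");cv2.imwrite("pics/s10.png",cv2.resize(im[150:240,200:340],None,fx=5.5,fy=5.5,interpolation=cv2.INTER_CUBIC))
im=manip.snapshot("top");cv2.imwrite("pics/t10.png",cv2.resize(im[220:290,310:400],None,fx=8,fy=8,interpolation=cv2.INTER_CUBIC))
E
```

```text
24.7 [ 0.5003387  -0.07534283  0.03894447] [ 3.86897088  2.08060749 -3.45796167] 0.6759975790455823
0.02890607975745283 0.11006889343368267
```

View pics/s10.png

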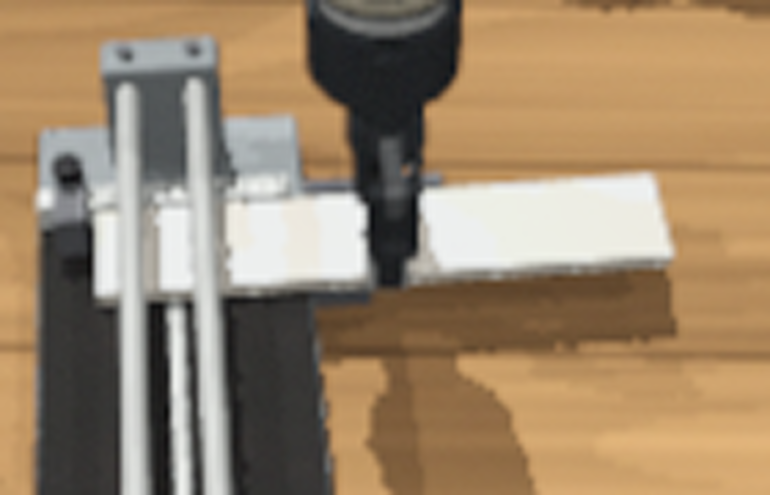

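View pics/t10.png

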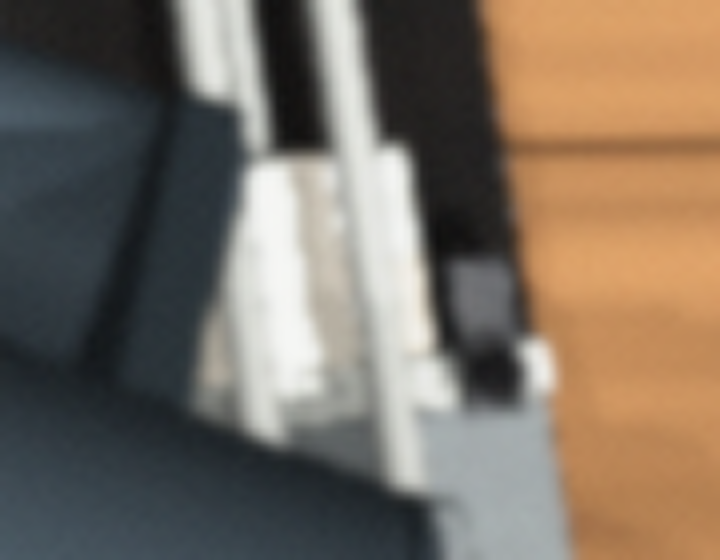

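The near edge is along the fence, with about 3 mm left to the stop block (tile end at col 95, block to col 90). Small steps now.

>>> arm_command(rows=[[[0.1,-0.8,0],0,-0.2],[[0.1,-0.7,0],0,-0.2],[[0,0,0],0,-0.2]])

```text
t: 25.18
tcp_pos: [0.5004, -0.0766, 0.0389]
tool_rot: [0.669, 0.743, 0.0, 0.001]
force: [5.4, 2.6, -3.1]
finger_gap: 0.676
```

>>> arm_command(rows=[[[0.3,-0.6,0],0,-0.2],[[0.2,-0.6,0],0,-0.2],[[0,0,0],0,-0.2]])

```text
t: 25.55
tcp_pos: [0.5006, -0.0777, 0.0389]
tool_rot: [0.669, 0.743, 0.0, 0.0]
force: [4.3, 3.1, -3.3]
finger_gap: 0.674
```

>>> arm_command(rows=[[[0.1,-0.6,0],0,-0.2],[[0.1,-0.6,0],0,-0.2],[[0,0,0],0,-0.2]])

```text
t: 25.92
tcp_pos: [0.5007, -0.0789, 0.0388]
tool_rot: [0.669, 0.743, 0.0, 0.0]
force: [4.6, 2.4, -3.5]
finger_gap: 0.673
```

>>> arm_command(rows=[[[0.1,-0.6,0],0,-0.2],[[0.1,-0.6,0],0,-0.2],[[0,0,0],0,-0.2]])

```text
t: 26.3
tcp_pos: [0.5008, -0.0799, 0.0388]
tool_rot: [0.669, 0.743, 0.0, 0.0]
force: [4.0, 2.0, -2.9]
finger_gap: 0.673
```

>>> arm_command(rows=[[[0.1,-0.6,0],0,-0.2],[[0.1,-0.6,0],0,-0.2],[[0,0,0],0,-0.2]])

```text
t: 26.68
tcp_pos: [0.5008, -0.08, 0.0388]
tool_rot: [0.669, 0.743, 0.0, -0.001]
force: [5.9, 7.9, -2.7]
finger_gap: 0.673
```

The end is against the length stop (y force 2 → 8 N and motion has stopped). Checking squareness before releasing.

```bash
cat >> h.py <<'E'
def tile(im,c,s,o,yw,dx=0,th=0,col=(0,0,255)):
    P=[]
    for l,w in((-150,-30),(150,-30),(150,30),(-150,30)):
        P.append(cw(30+dx+w-l*np.sin(th),YS+150+l+0*w,39))
    draw(im,c,P,s,o,col)
E
python3 - <<'E'
from h import *
s=manip.sense();p=s['tcp_pos'][:2]-O;q=s['tool_rot'];print(s['t'],s['tcp_pos'],s['force'],2*np.degrees(np.arctan2(q[1],q[0]))-90)
print(np.cos(YAW)*p[0]+np.sin(YAW)*p[1],-np.sin(YAW)*p[0]+np.cos(YAW)*p[1])
c=manip.get_calibration("scene");im=manip.snapshot("scene");cv2.imwrite("pics/s11r.png",im)
k=cv2.resize(im[150:240,200:340],None,fx=5.5,fy=5.5,interpolation=cv2.INTER_CUBIC);cv2.imwrite("pics/s11.png",k)
tile(k,c,5.5,(200,150),0);cv2.imwrite("pics/s11o.png",k)
E
```

```text
26.675 [ 0.50078987 -0.07995785  0.03879478] [ 5.85670803  7.87913638 -2.68847883] 5.944503271170802
0.02888047041632396 0.10543194157673995
```

View pics/s11.png

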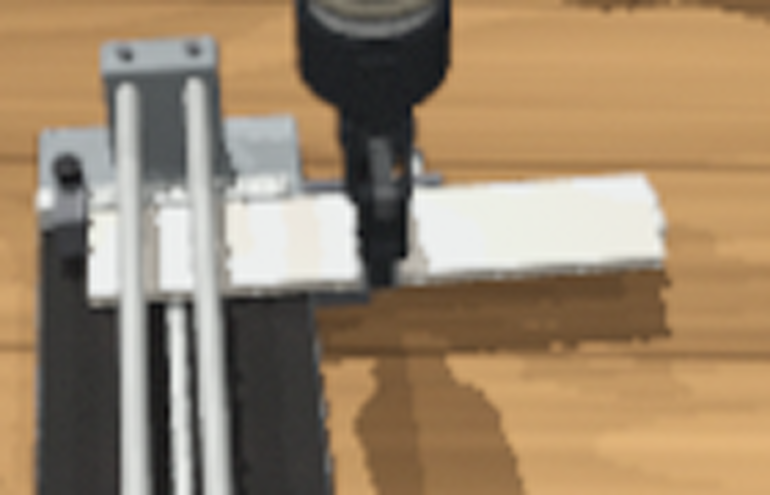

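View pics/s11o.png

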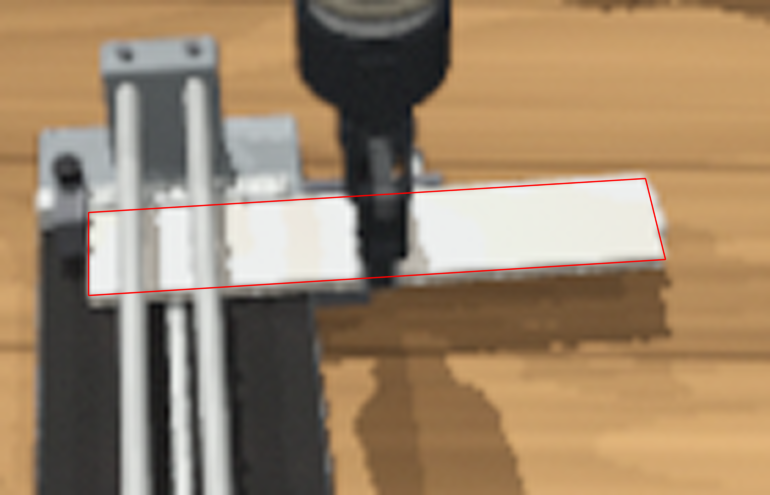

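Tile sits as the seated model predicts (end at the stop, edge slope −0.065 vs −0.061, i.e. 0.2°). Relieving the side load, then releasing.

>>> arm_command(rows=[[[0.4,0.5,0],0,-0.2],[[0.2,0.5,0],0,-0.2],[[0,0,0],0,-0.4],[[0,0,0],0,-0.5],[[0,0,0],0,-0.6],[[0,0,0],0,-0.65]], squeeze=20)

```text
t: 27.48
tcp_pos: [0.5011, -0.0805, 0.0389]
tool_rot: [0.67, 0.743, -0.0, -0.0]
force: [0.7, -0.3, -0.1]
finger_gap: 0.823
```

Released. Going up and away for an unobstructed check.

>>> arm_command(rows=[[[0,0,5],0,-0.7],[[0,0,15],0,-0.7],[[0,0,40],0,-0.7],[[0,0,50],0,-0.7],[[0,0,50],0,-0.7],[[0,30,30],0,-0.7],[[0,50,0],0,-0.7],[[0,50,0],0,-0.7],[[0,50,0],0,-0.7],[[0,50,0],0,-0.7],[[0,50,0],0,-0.7],[[0,0,0],0,-0.7]])

```text
t: 28.98
tcp_pos: [0.5009, 0.2027, 0.2299]
tool_rot: [0.667, 0.745, 0.001, 0.0]
force: [-0.4, -0.4, -0.2]
finger_gap: 0.854
```

```bash
python3 - <<'E'
from h import *
print(manip.sense()['tcp_pos'])
for n,o,w,s in(("scene",(200,150),(140,90),5.5),("top",(210,210),(180,100),4.4)):
    c=manip.get_calibration(n);im=manip.snapshot(n);cv2.imwrite(f"pics/f_{n}.png",im)
    k=cv2.resize(im[o[1]:o[1]+w[1],o[0]:o[0]+w[0]],None,fx=s,fy=s,interpolation=cv2.INTER_CUBIC);cv2.imwrite(f"pics/f_{n}_z.png",k)
im=manip.snapshot("wrist");cv2.imwrite("pics/f_w.png",im)
E
```

```text
[0.50087284 0.20271066 0.22990286]
```

View pics/f_scene_z.png

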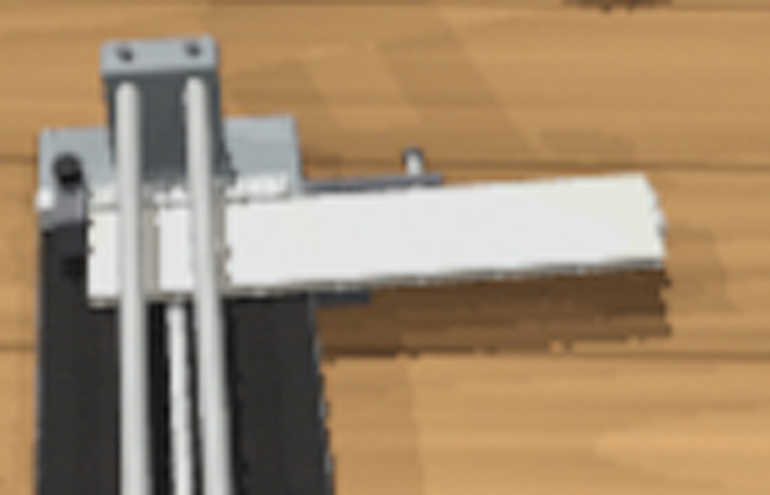

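View pics/f_top_z.png

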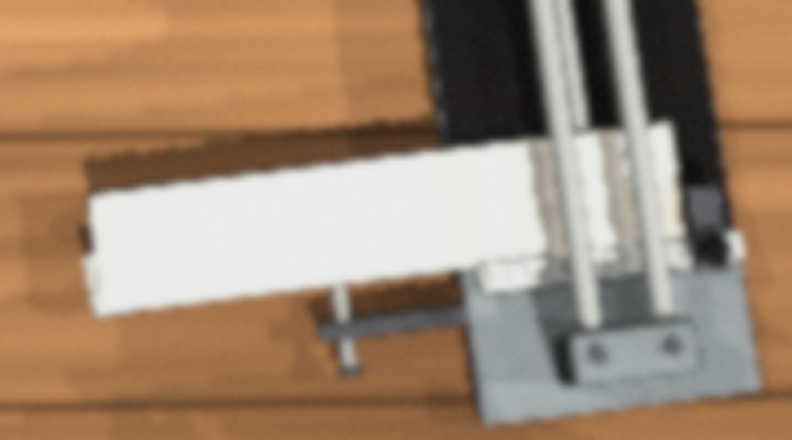

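View pics/f_top.png

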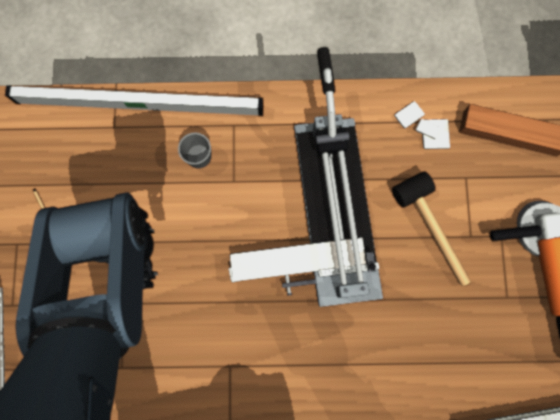

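```bash
python3 - <<'E'
from h import *
c=manip.get_calibration("top");im=cv2.imread("pics/f_top.png")
# tile edges by subpixel brightness threshold along columns between rail-free span
g=cv2.cvtColor(im,cv2.COLOR_BGR2HSV); sat=g[:,:,1].astype(float)
far=[];near=[]
for x in range(236,305):
    col=im[:,x].astype(float).min(1) # blue low on wood
    rows=np.arange(225,295); m=col[rows]>120
    r=rows[m]
    if len(r)<10: continue
    a=r[0]; th=120
    fa=a-1+(th-col[a-1])/(col[a]-col[a-1]); far.append((x,fa))
    if x<282:
        b=r[-1]; near.append((x,b+(col[b]-th)/(col[b]-col[b+1])))
    
for n,e in(("far",far),("near",near)):
    e=np.array(e); 
    W=np.array([ray(c,p,.039) for p in e]); 
    vx,vy,x0,y0=cv2.fitLine(np.float32(W[:,:2]),cv2.DIST_HUBER,0,.001,.001).ravel()
    d=np.array([vx,vy])*np.sign(vy); print(n,len(e),"dir deg rel cutter y",np.degrees(np.arctan2(d[1],d[0]))-95.9)
    pp=np.array([x0,y0])-O; X=np.cos(YAW)*pp[0]+np.sin(YAW)*pp[1];Y=-np.sin(YAW)*pp[0]+np.cos(YAW)*pp[1];print(" cutter",X,Y)
u2=lambda p:ray(c,u(p,4.4,(210,210)),.039)
def inC(P):
    p=P[:2]-O;return np.round([1000*(np.cos(YAW)*p[0]+np.sin(YAW)*p[1]),1000*(-np.sin(YAW)*p[0]+np.cos(YAW)*p[1])],1)
for p in((90,195),(97,317),(672,124)):print(p,inC(u2(p)))
k=cv2.imread("pics/f_top_z.png");tile(k,c,4.4,(210,210),0);model(k,c,4.4,(210,210),95.5)
cv2.imwrite("pics/f_o.png",k)
k=cv2.resize(im[245:295,310:385],None,fx=10,fy=10,interpolation=cv2.INTER_CUBIC);cv2.imwrite("pics/f_c.png",k)
E
```

```text
far 69 dir deg rel cutter y 0.38607788
 cutter 0.05947691346718888 0.17903380859750584
near 46 dir deg rel cutter y 0.57907104
 cutter -0.004128078712233609 0.19935884991815647
(90, 195) [ 57.9 256.8]
(97, 317) [ -4.1 259.6]
(672, 124) [ 58.7 -43.7]
```

View pics/f_o.png

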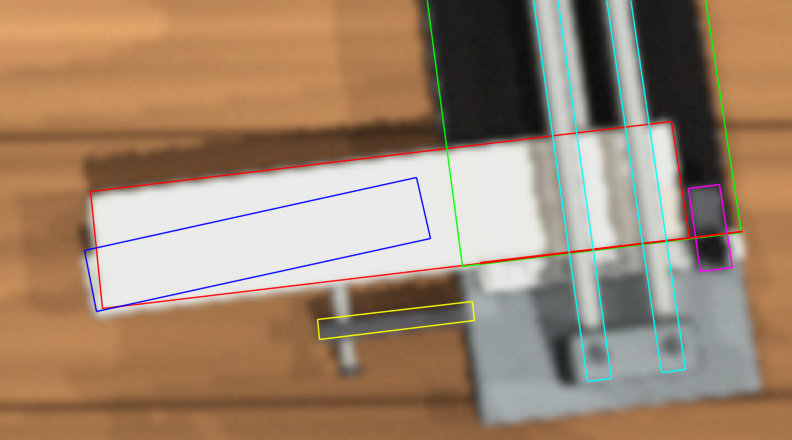

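View pics/f_c.png

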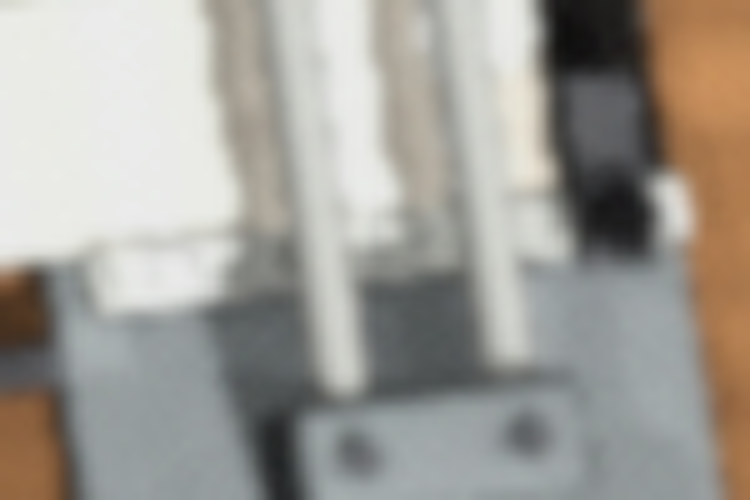

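```bash
python3 - <<'E'
from h import *
c=manip.get_calibration("top");im=cv2.imread("pics/f_top.png").astype(float)
im0=cv2.imread("pics/top0.png").astype(float)
def fit(pts,z,ref,n):
    W=np.array([ray(c,p,z) for p in pts]); vx,vy,x0,y0=cv2.fitLine(np.float32(W[:,:2]),cv2.DIST_HUBER,0,.001,.001).ravel()
    d=np.array([vx,vy]);d*=np.sign(d[0] if ref==0 else d[1]); r=np.abs((W[:,:2]-[x0,y0])@[-vy,vx])
    print(n,len(pts),"deg",round(np.degrees(np.arctan2(d[1],d[0]))-ref,2),"res mm",round(1000*np.median(r),2))
def rowedge(I,y,xa,xb,ch,th,last=False):
    p=I[y,xa:xb,ch]; s=np.sign(p[:-1]-th)!=np.sign(p[1:]-th); k=np.flatnonzero(s)
    if len(k)==0:return None
    k=k[-1] if last else k[0]; return (xa+k+(th-p[k])/(p[k+1]-p[k]),y)
for I,nm in((im0,"0"),(im,"f")):
  R=[];L=[];G=[]
  for y in range(140,235):
    xr=348+ (y-125)*(372-355)/(240-125)
    a=rowedge(I,y,int(xr)+3,int(xr)+30,2,90); 
    if a:R.append(a)
    xl=298+(y-125)*(314-298)/(140)
    a=rowedge(I,y,int(xl)-10,int(xl)+12,2,90)
    if a:L.append(a)
  fit(L,.03,0,nm+" bed left");fit(R,.03,0,nm+" bed right")
  # rails: peak centroid
  for off,name in((324,"railL"),(342,"railR")):
    P=[]
    for y in range(160,238):
      x0=off+ (y-155)*(0.125)
      seg=I[y,int(x0)-3:int(x0)+9].mean(1); w=np.clip(seg-110,0,None)
      if w.sum()>50:P.append((int(x0)-3+(w*np.arange(len(w))).sum()/w.sum(),y))
    fit(P,.092,0,nm+name)
# near end of plate bottom edge & fence
E
```

```text
0 bed left 95 deg 6.36 res mm 0.38
0 bed right 95 deg 6.13 res mm 0.21
0railL 78 deg 6.21 res mm 0.16
0railR 78 deg 6.25 res mm 0.11
f bed left 95 deg 6.37 res mm 0.33
f bed right 95 deg 6.17 res mm 0.21
frailL 78 deg 6.2 res mm 0.13
frailR 78 deg 6.25 res mm 0.15
```

```bash
python3 - <<'E'
import cv2,numpy as np
a=cv2.imread("pics/t2.png")[255:290,222:250];b=cv2.imread("pics/f_top.png")[255:290,222:250]
cv2.imwrite("pics/cmp.png",cv2.resize(np.hstack([a,b]),None,fx=12,fy=12,interpolation=cv2.INTER_CUBIC))
E
```

```text
(no output)
```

View pics/cmp.png

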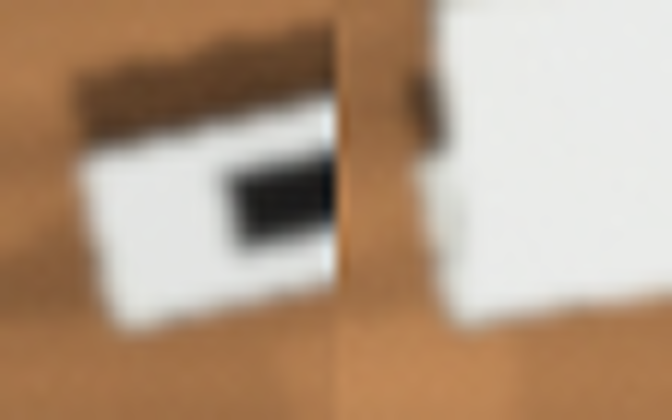

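View pics/f_w.png

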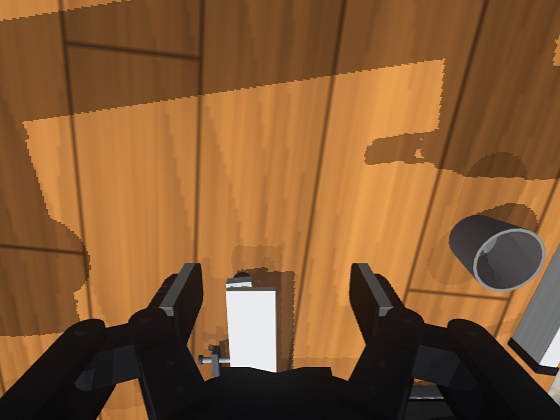

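The leg tip corner is at the same pixel before and after placing ((80,155) vs (79,155)), so the leg hasn't moved off its stop. Tile yaw is about 6.4° against 6.2° for the cutter, so it is square. Handing in.

```bash
python3 -c "
from station import manip
print(manip.sense()['t'],manip.sign_off())"
```

```text
the job is handed in; nothing more can be done
29.125 None
```

I handed the job in at 29 s: the leg is out against its stop and the tile is lying seated on the bed and leg. No verdict came back, so this rests on my own checks.

- **Leg:** I pushed it about 130 mm from the hinge in small steps until it met the bolt. I then held about 8 N at the fingertips, which I estimate as 15–17 N on the bolt. Its tip is at the same pixel before and after the tile was laid, so it did not move off the stop.
- **Tile placing:** I gripped it at its middle, slid it in under the rails and set it down with about 7 N on the bed and leg. I then slid it gently home, reading at most about 6 N towards the fence and 8 N towards the length stop.
- **Final position:** In the last pictures the tile end is about 0.2 mm from where the stop should be, within camera accuracy. It is square to about 0.15° against a limit of 1.15°. The tub and mallet look untouched.
- **One disagreement:** My first cutter angle of 5.9° suggested the tile was about 0.5° off square. A finer edge fit gave 6.2° for the cutter, and that removed most of the difference.
- **Not measured directly:** I did not see the contact at the bolt or at the fence face. I inferred both from the forces and the pictures.

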